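Load the comb into the sloped tuning stand and close its hold-down bar

ROBOT

A 6-joint arm with a two-finger parallel gripper is mounted at the origin on the work surface. World frame = base frame: x ahead of the robot, y to its left, z up, the work surface at z = 0. Lengths are in m, angles in rad, forces in N, time in s.
With the tool pointing down it reaches from about 0.35 to 0.8 m from the base axis. Payload 7.3 kg.
Tool frame: the origin (TCP) lies between the finger pads; the fingertips stand 25 mm ahead of it and the grasp point (between the pads) lies 6 mm ahead of it (r.tip_extent is the distance from the TCP to the fingertips, in m); z points along the fingers, y is the line along which they close (so a half turn about z gives the same grasp; the last joint's range is limited). The gripper opens to 85 mm and grips with 20 to 120 N. Pads are 22 mm wide; open, the fingers measure 114 mm over their backs; the gripper's body (76 mm by 85 mm) begins 54 mm behind the grasp point. The pads swing forward as they close: fully open they stand 13 mm farther back than shut.
Start: joints at [1.199, 0.342, 1.524, -0, 1.275, -0.146], TCP at [0.118, 0.512, 0.256] pointing down, gripper open.
Joint ranges: [-2.53, 2.53], [-0.77, 2.02], [0.04, 2.7], [-1, 4.14], [0.28, 2.66], [-3.11, 3.11]. Speed limits (rad/s): [2.57, 2.57, 3.14, 3.14, 3.14, 3.14].

INTERFACE

Orientations are given as a unit quaternion [x, y, z, w].
In Python, from workcell import r, command_gripper, optics gives the robot as it stands. The module is installed in compiled form; this text tells all that it offers. Calls block until the motion is done:
- r.reach(position, orientation): joint-space move of the TCP to a pose.
- r.move_straight(position, orientation=None, speed=0.15, max_force=None): straight line of the TCP; orientation=None keeps the orientation; speed is the mean speed in m/s. With max_force (N) it stops when the force on the tool has changed by that much, and returns True; else False.
- r.movej(angles): joint-space move.
- command_gripper(opening, force=None): finger opening in m; force is the grip in N (None keeps the last); returns when the fingers have stopped.
- r.hold(seconds).
- r.solve_ik(position, orientation): joint angles nearest the present ones, or None.
- r.read_state(): the state.
- optics.get_image(name): name is "side" or "top" or "wrist"; returns (picture, depth): 480x640x3 uint8, red, green, blue; 480x640 float32, m along the optical axis (not along the pixel's ray), 0 where there is no reading.
- optics.camera_model(name): a dict with "K" (3x3 intrinsics, pixels), "k1" (the pictures are not rectified: a ray, as slopes to the right and down, at radius r is drawn at 1 + k1 r^2 times it, then the intrinsics apply), "R" (3x3) and "t" (3): a world point X has camera coordinates R X + t; the wrist camera has in their place "tool_from_camera" (4x4, takes a point from camera to tool coordinates, whose origin is the TCP and whose axes are the flange's). Camera axes: x right, y down, z forward; pixel columns grow to the right and rows downward; lengths in m; the calibration is good to about 2 mm. A picture is of the moment at which its call begins: read the wrist's pose just before it. camera_model takes no time and is no camera call.
A pose or a line that the arm cannot do raises r.PlanningError and nothing moves.
- r.finish_job(): hands the job in; it is judged then, once.
The state is a dict: "time_s": time; "joint_positions": joint angles; "dq": joint speeds; "tau": joint torques, N m; "eef_pos": TCP position; "eef_rot": TCP orientation; "contact_force": force on the tool from outside, world axes, zero at the start; "torque": the same for the moment, N m; "grip_width": finger opening in m; "grip_force": force on a finger pad.
Only numpy, scipy, OpenCV 4.12 (cv2) and the standard library are available. Lean on these libraries where they do the work, as an engineer would, in place of code of your own. Each camera call takes 0.05 s, during which the arm holds its last target. There are 200 camera calls.

TASK

Plug the loose aluminium comb, spine down and teeth up, fully home into the slot of the sloped tuning stand, then swing the stand's hinged hold-down bar over it until the bar rests in its forked catch. Let go of everything and leave the other things on the desk where they are.

Things in the scene. Friction and masses are not known exactly. Their poses are not given: they have to be found in the camera images.
- comb: The loose harmonica comb: an aluminium block standing on its solid spine on the desk, 120 long (its y) x 18 thick (its x) x 44 mm tall (its z), eleven teeth pointing up; 170 g. Origin: centre of its underside (the spine). The same either way round about z. Not the smaller comb gripped in the bench vise.
- cradle: Sloping top block of the grey tuning stand, fixed to the desk; deck 70 (x) x 200 mm (y). Origin: centre of the slot's mouth in the deck face, 70 mm above the desk. z: the slot's axis, out of the deck, leaning 30 degrees from vertical towards the robot; y: along the slot; x: up the slope. Slot 122.5 (y) x 20.5 mm (x), 2 mm chamfer, 22 mm deep: a comb fully home has its origin at z = -22 mm.
- latch (a joint): Angle of the hold-down bar (plain steel, 14 wide x 10 mm thick): 0 = closed, lying along the cradle's +y over the slot, in the fork; grows as it swings up; pi/2 = along the cradle's z; up to 2.2 = leaning open, away from the slot. Stiff hinge (0.16 N m): it stays where it is left. Closed, its underside is 24 mm above the deck, 2 mm over a comb that is fully home.
- latch_hinge (a point): The bar's hinge axis, at x = 0, y = -82, z = 29 mm of the cradle, running along the cradle's x, between two cheeks 42 mm high.
- latch_tip (a point): Middle of the free end face of the hold-down bar, 177 mm from the hinge axis.
- catch (a point): The forked catch, at x = 0, y = +80, z = 23 mm of the cradle: centre of its copper seat, between two prongs 44 mm high above the deck (19 mm gap across x, 12 mm wide in y).
- tin: Squat round screw tin, 73 mm across, 40 mm tall, closed; bystander. Origin: centre of its underside.
- cover_plate: Chrome cover plate, 110 x 30 x 11 mm, lying flat; bystander. Origin: centre of its underside.
- reed_plate: Brass reed plate, 34 x 110 x 4 mm, lying flat; bystander. Origin: centre of its underside.
- screwdriver: Jeweller's screwdriver with a blue plastic handle, 160 mm long, lying on the desk; bystander.
Not all that is in view belongs to the job. Leave any pink or yellow look-alike of the part that bears cradle alone.

How it is judged:
By the outcome, as a careful person would: the job done as asked, in the order asked, and still so for the second after the job is handed in, with the robot touching nothing.
It also fails if it takes over 64 s, if anything falls off the work surface, if the arm or the gripper's body presses on something with over 40 N, if the wrist force passes 120 N, or if a joint passes its speed limit or range.

## Working session

There is one attempt and no reset: what is moved stays moved. The work goes in short steps, each a Python script; the robot and the scene stay as the last script left them, time stands still between calls to the robot, and variables do not carry over. Pictures are saved under pics/ and viewed, at most 10 in all, crops included, and the job is handed in when it is done.

```bash
mkdir -p pics; cat > h.py <<'E'
import numpy as np, cv2
from scipy.spatial.transform import Rotation as Rot
from workcell import r, command_gripper, optics
def grab(n):
    s=r.read_state(); p,d=optics.get_image(n); m=optics.camera_model(n)
    if n=='wrist':
        T=np.array(m['tool_from_camera']); Rt=Rot.from_quat(s['eef_rot']).as_matrix()
        Rw=Rt@T[:3,:3]; tw=Rt@T[:3,3]+np.array(s['eef_pos'])
    else:
        R=np.array(m['R']); Rw=R.T; tw=-R.T@np.array(m['t'])
    return p,d,dict(K=np.array(m['K']),k1=m['k1'],Rw=Rw,tw=tw)
def cloud(d,c):
    h,w=d.shape; K=c['K']; u,v=np.meshgrid(np.arange(w),np.arange(h))
    uv=np.stack([u,v],-1).reshape(-1,1,2).astype(np.float64)
    n=cv2.undistortPoints(uv,K,np.array([c['k1'],0,0,0,0.])).reshape(h,w,2)
    P=np.concatenate([n*d[...,None],d[...,None]],-1)
    P=P@c['Rw'].T+c['tw']; P[d<=0]=np.nan
    return P
def proj(X,c):
    q=(np.atleast_2d(X)-c['tw'])@c['Rw']
    return cv2.projectPoints(q.reshape(-1,1,3),np.zeros(3),np.zeros(3),c['K'],np.array([c['k1'],0,0,0,0.]))[0].reshape(-1,2)
E
python3 - <<'E'
from h import *
for n in('side','top','wrist'):
    p,d,c=grab(n); cv2.imwrite(f'pics/{n}0.png',p[...,::-1]); np.savez(f'{n}0.npz',p=p,d=d,**c); print(n,c['tw'],c['Rw'][:,2],c['k1'])
print(r.read_state(), r.tip_extent)
E
```

```text
side [ 0.18374015 -0.92478137  1.23331956] [ 0.21822742  0.58639667 -0.78007419] -0.029079675691959607
top [ 0.40816138 -0.05425661  1.18523828] [ 0.0656204  -0.01684396 -0.99770248] -0.14350293697744068
wrist [0.03804283 0.53081373 0.3746657 ] [ 0.31058648 -0.07285047 -0.94774936] -0.0843497536809022
{'time_s': 0.15, 'joint_positions': array([ 1.19899716e+00,  3.42588996e-01,  1.52477411e+00, -9.05672205e-06,
        1.27541710e+00, -1.46001377e-01]), 'dq': array([-2.21543515e-05, -1.66424777e-03, -2.12876340e-03,  3.94428419e-04,
       -1.48080980e-03,  5.39050323e-04]), 'tau': array([ 1.29626515e-03, -4.33899772e+01, -2.46149111e+01, -2.37667473e-04,
        5.70179880e-03,  2.94851213e-05]), 'eef_pos': array([0.11742303, 0.51142744, 0.25578013]), 'eef_rot': array([ 1.12657876e-01,  9.93633660e-01, -5.75093045e-04, -1.47829335e-04]), 'contact_force': array([-0.57549523, -0.75907894,  0.36493541]), 'torque': array([0.02056702, 0.03364563, 0.00982458]), 'grip_force': 0.0, 'grip_width': 0.08548319769530709} 0.025
```

View pics/top0.png

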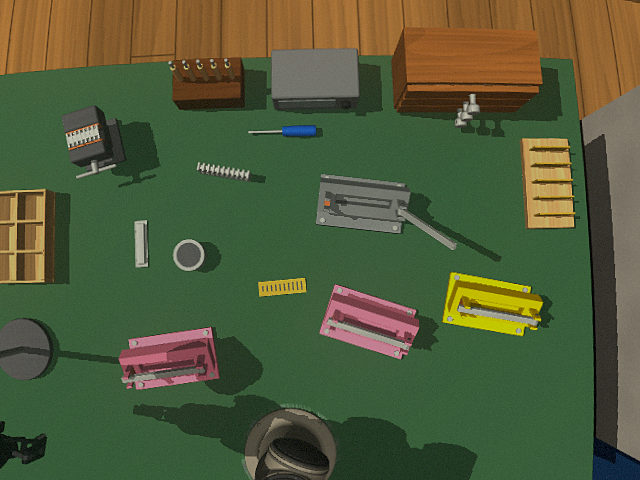

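View pics/side0.png

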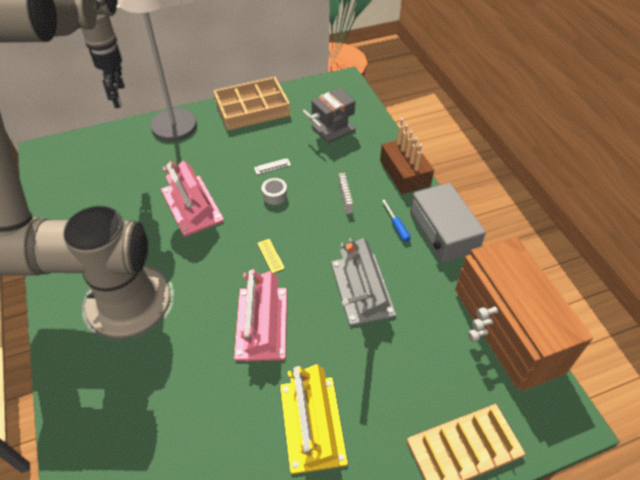

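Candidates for the comb are the silver comb at top (223,172) and the comb in the vise at (85,135). The gold part at (282,287) is the reed plate. Candidates for the stand are grey at (365,205), pink at (370,322) and (170,358), and yellow at (493,303). I choose the silver comb at (223,172) and the grey stand at (365,205), with its bar open and its tip at (455,245).

```bash
python3 - <<'E'
from h import *
out=[]
for n,(a,b,e,f) in dict(top=(185,120,470,260),side=(310,150,430,340)).items():
    z=np.load(n+'0.npz'); c={k:z[k] for k in('K','k1','Rw','tw')}; c['k1']=float(c['k1']); P=cloud(z['d'],c)
    out.append(cv2.resize(z['p'][b:f,a:e,::-1],None,fx=2.8 if n=='top' else 2.8,fy=2.8,interpolation=cv2.INTER_CUBIC))
    desk=P[b:f,a:e].reshape(-1,3); desk=desk[abs(desk[:,2])<.01]; print(n,'desk z',np.median(desk[:,2]))
    # comb
    Q=P.reshape(-1,3); m=(Q[:,2]>.035)&(Q[:,2]<.055)
    import itertools
    lab=np.zeros(z['d'].shape,np.uint8); lab.reshape(-1)[(Q[:,2]>.012)&(Q[:,2]<.2)]=1
    k,L,st,ce=cv2.connectedComponentsWithStats(lab)
    for i in range(1,k):
        if st[i,4]>60:
            q=P[L==i]; mu=q.mean(0); 
            print(i,st[i,:5],'c',mu.round(3),'zmax',q[:,2].max().round(3), 'rect',[np.round(x,3) for x in cv2.minAreaRect(q[:,:2].astype(np.float32))])
cv2.imwrite('pics/crop.png',out[0])
E
```

```text
top desk z 6.99446556180483e-05
1 [  392    27   151   101 12026] c [ 0.845 -0.406  0.146] zmax 0.176 rect [array([ 0.843, -0.42 ]), array([0.303, 0.187]), np.float64(89.765)]
2 [ 271   48   89   62 5134] c [ 0.858 -0.08   0.08 ] zmax 0.092 rect [array([ 0.864, -0.08 ]), array([0.202, 0.132]), np.float64(87.663)]
3 [ 168   58   76   51 3456] c [0.857 0.165 0.073] zmax 0.17 rect [array([0.869, 0.169]), array([0.104, 0.161]), np.float64(0.041)]
4 [  61  105   64   74 2947] c [0.728 0.427 0.094] zmax 0.127 rect [array([0.724, 0.435]), array([0.149, 0.1  ]), np.float64(12.89)]
5 [249 125  67  12 443] c [ 0.752 -0.027  0.021] zmax 0.032 rect [array([ 0.754, -0.   ]), array([0.157, 0.027]), np.float64(89.939)]
6 [ 520  138   56   90 4212] c [ 0.616 -0.635  0.024] zmax 0.061 rect [array([ 0.619, -0.639]), array([0.125, 0.221]), np.float64(89.657)]
7 [197 162  54  19 485] c [0.656 0.136 0.036] zmax 0.049 rect [array([0.657, 0.137]), array([0.121, 0.019]), np.float64(79.315)]
8 [ 316  174  127   68 4120] c [ 0.568 -0.188  0.068] zmax 0.2 rect [array([ 0.57 , -0.206]), array([0.263, 0.139]), n
[... 2869 characters left out ...]
.047)]
99 [  82  248   80   80 3170] c [ 0.005 -0.051  0.091] zmax 0.2 rect [array([ 0.01 , -0.022]), array([0.178, 0.137]), np.float64(16.214)]
108 [ 239  269   45   89 2677] c [ 0.302 -0.202  0.073] zmax 0.114 rect [array([ 0.303, -0.188]), array([0.207, 0.097]), np.float64(66.959)]
113 [ 10 273  32   3  64] c [-0.177  0.007  0.191] zmax 0.2 rect [array([-0.176,  0.008]), array([0.017, 0.072]), np.float64(77.141)]
300 [ 288  365   56  104 3619] c [ 0.332 -0.483  0.073] zmax 0.116 rect [array([ 0.337, -0.473]), array([0.204, 0.106]), np.float64(76.448)]
322 [ 407  404  118   76 5576] c [ 0.618 -0.641  0.024] zmax 0.059 rect [array([ 0.619, -0.64 ]), array([0.223, 0.124]), np.float64(0.071)]
```

View pics/crop.png

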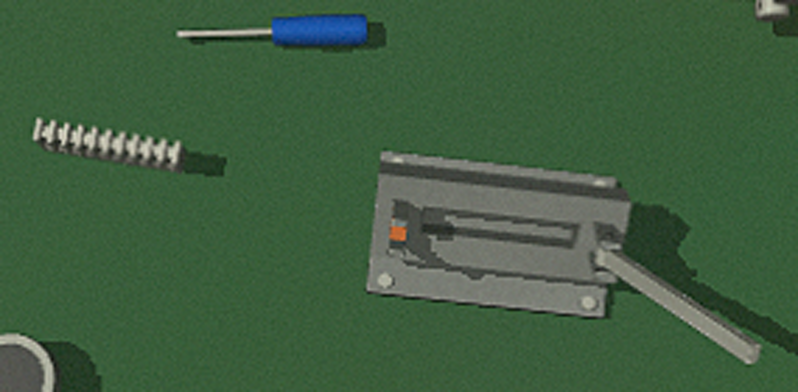

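The crop confirms the choice. The loose comb is at crop (107,145), and the grey stand has its slot at (500,228), the copper seat at (398,232) and the open bar running to (750,352). Next I'll take close views with the wrist camera.

```bash
cat >> h.py <<'E'
def toolR(zdir,xdir):
    z=np.array(zdir,float); z/=np.linalg.norm(z); x=np.array(xdir,float); x-=z*(x@z); x/=np.linalg.norm(x)
    return np.stack([x,np.cross(z,x),z],1)
def view(target,R,dist):
    T=np.array(optics.camera_model('wrist')['tool_from_camera'])
    cam=np.array(target)-R@T[:3,2]*dist
    return cam-R@T[:3,3], Rot.from_matrix(R).as_quat()
E
python3 - <<'E'
from h import *
print(np.array(optics.camera_model('wrist')['tool_from_camera']).round(3))
yc=np.array([.185,.983,0]); yk=np.array([np.cos(np.radians(83)),np.sin(np.radians(83)),0])
for s in(1,-1):
    print(s,'comb',r.solve_ik([.657,.137,.1],Rot.from_matrix(toolR([0,0,-1],s*yc)).as_quat()))
    z=-np.array([-.5*yk[1],.5*yk[0],.866])
    print('ins',r.solve_ik(np.array([.57,-.18,.07])-z*.12,Rot.from_matrix(toolR(z,s*yk)).as_quat()))
    p,q=view([.657,.137,.03],toolR([0,0,-1],s*yc),.3); print('view comb',p,r.solve_ik(p,q))
    p,q=view([.57,-.17,.07],toolR([0,0,-1],s*yk),.33); print('view st',p,r.solve_ik(p,q))
E
```

```text
[[ 0.001 -0.948 -0.319  0.082]
 [ 1.     0.001 -0.     0.001]
 [ 0.    -0.319  0.948 -0.119]
 [ 0.     0.     0.     1.   ]]
1 comb [ 9.14928753e-02  7.47851128e-01  1.26840495e+00 -4.44089210e-16
  1.12533657e+00  2.77516376e-01]
ins [-0.59242999  0.27545461  2.01923367  0.56978394  0.43343226 -0.94131116]
view comb [0.65863389 0.15098852 0.19535497] [ 1.12044147e-01  6.69097793e-01  1.14365602e+00 -4.44089210e-16
  1.32883884e+00  2.98067648e-01]
view st [ 0.57190914 -0.14643113  0.26378543] [-3.80431496e-01  4.58036156e-01  1.32283481e+00 -4.44089210e-16
  1.36072169e+00 -2.58258448e-01]
-1 comb [ 9.14928753e-02  7.47851128e-01  1.26840495e+00 -4.44089210e-16
  1.12533657e+00 -2.86407628e+00]
ins [-0.59242999  0.27545461  2.01923367  0.56978394  0.43343226  2.2002815 ]
view comb [0.65536611 0.12301148 0.19535497] [ 7.07126486e-02  6.51876785e-01  1.17588404e+00 -4.44089210e-16
  1.31383183e+00 -2.88485650e+00]
view st [ 0.56809086 -0.19356887  0.26378543] [-4.56042887e-01  4.76726330e-01  1.29237875e+00 -4.44089210e-16
  1.37248757e+00  2.80772281e+00]
```

```bash
python3 - <<'E'
from h import *
yc=np.array([.185,.983,0]); yk=np.array([np.cos(np.radians(83)),np.sin(np.radians(83)),0])
for n,a in dict(st=([.57,-.17,.07],toolR([0,0,-1],yk),.33),cb=([.657,.137,.03],toolR([0,0,-1],yc),.3)).items():
    p,q=view(*a); r.reach(p,q); r.hold(.2)
    p,d,c=grab('wrist'); np.savez(f'{n}.npz',p=p,d=d,**c); cv2.imwrite(f'pics/{n}.png',p[...,::-1])
print(r.read_state()['time_s'])
E
```

```text
4.6667
```

View pics/st.png

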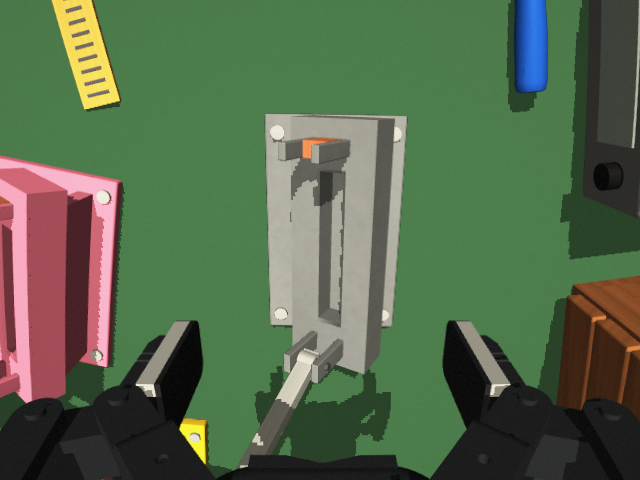

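View pics/cb.png

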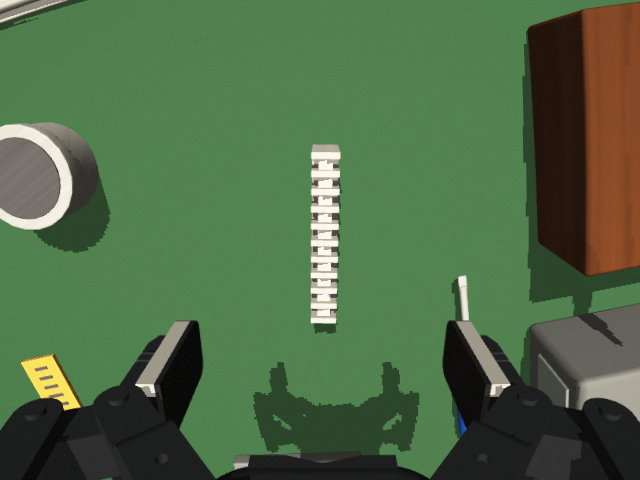

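The stand view shows the slot at about (331,245), the copper seat at (318,147), the hinge at (312,355) and the bar running to (250,460). The comb view shows the comb upright, centred at (325,235). Next I fit both.

```bash
cat > fit.py <<'E'
from h import *
def load(n):
    z=np.load(n+'.npz'); c={k:z[k] for k in('K','k1','Rw','tw')}; c['k1']=float(c['k1']); return z['p'],z['d'],c
def rect(q):
    (cx,cy),(w,h),a=cv2.minAreaRect(q.astype(np.float32))
    if w<h: w,h,a=h,w,a-90
    return np.round([cx,cy,w,h,a],4)
E
python3 - <<'E'
from fit import *
p,d,c=load('cb'); P=cloud(d,c); print('desk',np.nanmedian(P[50:130,200:400,2]),np.nanmedian(P[330:350,300:350,2]))
q=P[120:340,290:370].reshape(-1,3)
for lo,hi in((.01,.06),(.038,.06)):
    m=q[(q[:,2]>lo)&(q[:,2]<hi)]; print('comb',rect(m[:,:2]*1000),np.percentile(m[:,2],[50,95]))
p,d,c=load('st'); P=cloud(d,c)
print('desk',np.nanmedian(P[40:100,200:400,2]))
sub=P[170:330,285:385].reshape(-1,3); sub=sub[~np.isnan(sub[:,0])]; sub=sub[sub[:,2]>.03]
rng=np.random.default_rng(0); best=0
for _ in range(1500):
    a,b,e=sub[rng.choice(len(sub),3,False)]; n=np.cross(b-a,e-a); l=np.linalg.norm(n)
    if l<1e-6: continue
    n/=l; n*=np.sign(n[2])
    if abs(n[2]-.866)>.05 or n[0]>0: continue
    k=abs((sub-a)@n)<.0015
    if k.sum()>best: best=k.sum(); B=k
for _ in range(3):
    mu=sub[B].mean(0); n=np.linalg.svd(sub[B]-mu,full_matrices=False)[2][2]; n*=np.sign(n[2]); B=abs((sub-mu)@n)<.0015
print('plane',best,len(sub),n,'tilt',np.degrees(np.arccos(n[2])),'yaw',np.degrees(np.arctan2(-n[1],-n[0])))
yw=np.arctan2(-n[1],-n[0])
# frame with nominal tilt
X0=np.array([np.cos(yw)*.8660254,np.sin(yw)*.8660254,.5]);Y0=np.array([-np.sin(yw),np.cos(yw),0]);N=np.cross(X0,Y0)
h=mu@N; dist=P@N-h
h_,w_=d.shape;u,v=np.meshgrid(np.arange(w_),np.arange(h_))
I=cloud(np.ones_like(d),c)-c['tw']; t=(h-c['tw']@N)/(I@N); G=c['tw']+I*t[...,None]
ab=np.stack([G@X0,G@Y0],-1)*1000
reg=np.zeros_like(d,bool); reg[165:330,300:360]=1
for th in(-.001,-.003):
    m=((reg&(dist<th))).astype(np.uint8)
    k,L,st,_=cv2.connectedComponentsWithStats(m); i=1+np.argmax(st[1:,4]); R_=rect(ab[L==i]); print('slot',th,st[i],R_)
    ctr=(X0*R_[0]+Y0*R_[1])/1000+N*h; print('  ctr',ctr)
# deck
reg=np.zeros_like(d,bool); reg[105:375,260:400]=1
on=reg&(abs(dist)<.0015); R_=rect(ab[on]); print('deck',R_,np.percentile(ab[on],[.5,99.5],axis=0), 'ctr',(X0*R_[0]+Y0*R_[1])/1000+N*h)
# copper
hsv=cv2.cvtColor(p,cv2.COLOR_RGB2HSV); m=(hsv[...,0]<18)&(hsv[...,1]>130)&reg
Q=P[m]; print('copper',m.sum(),np.nanmean(Q,0), 'local h',np.nanpercentile(dist[m],[10,50,90]),'XY',np.nanmedian(Q@X0),np.nanmedian(Q@Y0))
E
```

```text
desk 0.0013625340411950737 0.001502528263163827
comb [658.9976 137.0226 121.0672  18.0786  78.5583] [0.04247311 0.04614443]
comb [658.996  136.9849 121.0046  18.0347  78.5985] [0.04417633 0.04624886]
desk 0.0013512670041758434
plane 9106 14798 [-0.49452283  0.06758878  0.8665327 ] tilt 29.941816481138442 yaw -7.78266501856212
slot -0.001 [ 314  168   33  157 3792] [548.6722 -98.632  125.3728  26.1717  89.579 ]
  ctr [ 0.57360454 -0.17794621  0.07124681]
slot -0.003 [ 318  171   27  152 3307] [549.6087 -98.1088 121.4104  20.8609 -89.9374]
  ctr [ 0.57447895 -0.17753766  0.07171506]
deck [549.332  -99.2647 200.5309  71.42   -89.9349] [[ 5.14025563e+02 -1.96663490e+02]
 [ 5.84340789e+02  3.85684793e-01]] ctr [ 0.574085   -0.17865046  0.07157671]
copper 263 [ 0.57229223 -0.0948823   0.08664574] local h [0.00623602 0.02266347 0.02372137] XY 0.5440376990235478 -0.014571135757935928
```

The wrist fit puts the slot mouth at (0.574,-0.178,0.0714) with yaw -7.8° and tilt 29.9°. The deck measures 200.5 x 71 mm, so the sizes check. The comb is at (0.659,0.137) and 121x18 mm. Now I grasp the comb, then measure it in the hand.

```bash
python3 - <<'E'
from fit import *
a=np.radians(78.6); R=toolR([0,0,-1],[np.cos(a),np.sin(a),0]); q=Rot.from_matrix(R).as_quat()
command_gripper(.055)
r.reach([.659,.137,.10],q)
print(r.move_straight([.659,.137,.050],q,speed=.08,max_force=10))
command_gripper(.010,force=60)
s=r.read_state(); print(s['grip_width'],s['grip_force'],s['eef_pos'])
r.move_straight([.659,.137,.16],q,speed=.12); r.hold(.3)
p,d,c=grab('wrist'); np.savez('hand.npz',p=p,d=d,**c); cv2.imwrite('pics/hand.png',p[...,::-1])
s=r.read_state(); print(s['time_s'],s['grip_width'],s['eef_pos'],s['eef_rot'],R[:,0],s['contact_force'])
P=cloud(d,c); Q=(P-s['eef_pos'])@Rot.from_quat(s['eef_rot']).as_matrix() # tool coords
m=(Q[...,2]<.06)&(Q[...,2]>.0)&(abs(Q[...,1])<.0105)&(abs(Q[...,0])<.075)
q_=Q[m]; print(m.sum(),q_.min(0),q_.max(0))
for lo in(.0,.01,.02,.03,.04):
    k=q_[(q_[:,2]>=lo)&(q_[:,2]<lo+.01)]
    if len(k): print(lo,len(k),np.percentile(k,[1,50,99],axis=0).round(4).tolist())
E
```

```text
False
0.01697803996501734 59.249160289764404 [0.6592894  0.13703064 0.050677  ]
8.1583 0.016645086056960915 [0.65889985 0.13699669 0.15962565] [ 7.73840086e-01  6.33380955e-01 -2.42070727e-04 -1.66230515e-04] [0.19765734 0.98027117 0.        ] [-0.89977078  0.13628574 -1.79041552]
16273 [-5.33218186e-02 -1.04687643e-02  3.51695529e-05] [0.06040117 0.01048358 0.0497131 ]
0.0 12341 [[-0.0466, -0.0085, 0.0029], [0.0134, 0.0003, 0.0063], [0.06, 0.0093, 0.0099]]
0.01 2673 [[-0.0449, -0.0098, 0.01], [0.0135, 0.0003, 0.0134], [0.0602, 0.0098, 0.0198]]
0.02 741 [[0.0133, -0.0086, 0.0201], [0.0483, -0.0, 0.0237], [0.0603, 0.0092, 0.0298]]
0.03 348 [[0.0482, -0.0087, 0.0301], [0.06, -0.0004, 0.0339], [0.0603, 0.009, 0.0398]]
0.04 170 [[0.0599, -0.0087, 0.0401], [0.0601, -0.0001, 0.0449], [0.0603, 0.0087, 0.0495]]
```

View pics/hand.png

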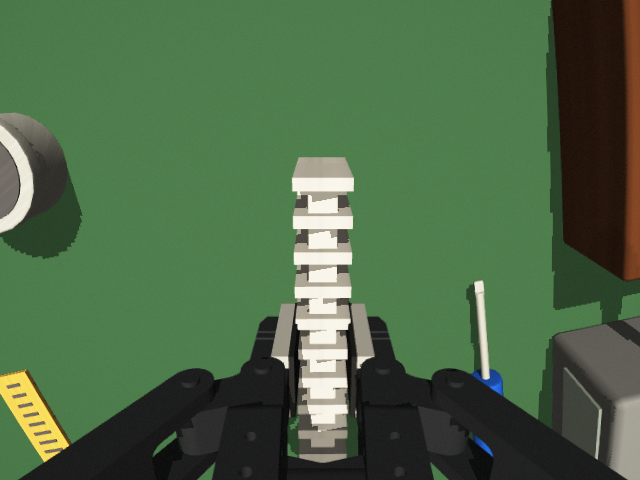

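The comb is held centred: in tool coordinates its far end is at x=60.2 mm and its mid-line at y=0.2 mm. The pads are at (285,345) and (362,345). Next is the insertion.

```bash
cat >> h.py <<'E'
yw=np.radians(-7.78); ct=np.cos(np.radians(30))
XC=np.array([np.cos(yw)*ct,np.sin(yw)*ct,.5]);YC=np.array([-np.sin(yw),np.cos(yw),0]);ZC=np.cross(XC,YC)
CTR=np.array([.5742,-.1778,.0700])
RC=np.stack([XC,YC,ZC],1)
def W(x,y,z): return CTR+RC@np.array([x,y,z])
def L(p): return (np.array(p)-CTR)@RC
QI=Rot.from_matrix(toolR(-ZC,YC)).as_quat()
E
python3 - <<'E'
from h import *
T=.0507
s=r.read_state(); r.move_straight([.659,.137,.22],s['eef_rot'],speed=.2)
r.reach(W(0,0,.08+T),QI)
r.move_straight(W(0,0,.008+T),QI,speed=.12); r.hold(.2)
print(r.read_state()['contact_force'])
hit=r.move_straight(W(0,0,-.022+T),QI,speed=.025,max_force=12)
s=r.read_state(); print(hit,s['time_s'],L(s['eef_pos'])-[0,0,T],s['contact_force']@RC,s['torque']@RC,s['grip_width'])
p,d,c=grab('wrist'); np.savez('ins.npz',p=p,d=d,**c); cv2.imwrite('pics/ins.png',p[...,::-1])
E
```

```text
[-0.1453203  -0.50329197 -0.99940949]Traceback (most recent call last):
  File "<stdin>", line 7, in <module>
workcell.PlanningError: the arm cannot follow that straight line within its joint ranges
```

```bash
python3 - <<'E'
from h import *
T=.0507
s=r.read_state(); print(s['joint_positions'].round(3),L(s['eef_pos']),s['time_s'])
for h in(.008,0,-.005,-.01,-.015,-.022):
    j=r.solve_ik(W(0,0,h+T),QI); print(h,None if j is None else j.round(3))
# lean about cradle x through comb origin (0,0,-.022)
for deg in(-40,-30,-20,-10,10,20,30,40):
    Rl=Rot.from_rotvec(XC*np.radians(deg)); z=Rl.apply(-ZC); x=Rl.apply(YC)
    for h in(.03,-.022):
        # pivot about grasp point: 6mm ahead of TCP
        g=W(0,0,h+T-.006); j=r.solve_ik(g-z*.006,Rot.from_matrix(toolR(z,x)).as_quat()); print(deg,h,None if j is None else j.round(3))
E
```

```text
[-0.545  0.418  1.994  0.706  0.312 -1.041] [ 5.02902730e-04 -6.77785393e-05  5.93166469e-02] 10.85
0.008 [-0.545  0.42   1.995  0.706  0.311 -1.041]
0 [-0.541  0.438  1.99   0.733  0.299 -1.066]
-0.005 [-0.539  0.45   1.988  0.75   0.292 -1.082]
-0.01 [-0.536  0.461  1.985  0.768  0.284 -1.099]
-0.015 None
-0.022 None
-40 0.03 None
-40 -0.022 None
-30 0.03 None
-30 -0.022 None
-20 0.03 None
-20 -0.022 None
-10 0.03 None
-10 -0.022 None
10 0.03 [-0.661  0.4    1.964  0.839  0.563 -1.248]
10 -0.022 [-0.632  0.516  1.937  0.958  0.493 -1.361]
20 0.03 [-0.747  0.456  1.908  0.899  0.778 -1.368]
20 -0.022 [-0.716  0.566  1.877  0.979  0.714 -1.445]
30 0.03 [-0.812  0.53   1.839  0.917  0.984 -1.434]
30 -0.022 [-0.78   0.636  1.803  0.972  0.925 -1.488]
40 0.03 [-0.857  0.617  1.758  0.921  1.178 -1.472]
40 -0.022 [-0.826  0.719  1.715  0.96   1.126 -1.511]
```

```bash
python3 - <<'E'
from h import *
T=.0507
hit=r.move_straight(W(0,0,-.009+T),QI,speed=.025,max_force=12)
s=r.read_state(); print(hit,s['time_s'],L(s['eef_pos'])-[0,0,T],s['contact_force']@RC,s['torque']@RC,s['grip_width'])
if not hit:
    command_gripper(.035); r.hold(.3)
    r.move_straight(W(0,0,.09),QI,speed=.1)
p,d,c=grab('wrist'); np.savez('ins.npz',p=p,d=d,**c); cv2.imwrite('pics/ins.png',p[...,::-1])
q=(cloud(d,c)-CTR)@RC; m=(abs(q[...,0])<.014)&(abs(q[...,1])<.066)&(q[...,2]>.012)&(q[...,2]<.05)
k=q[m]; t=k[k[:,2]>np.percentile(k[:,2],95)-.008]
print(r.read_state()['time_s'],np.percentile(k,[1,50,95,99],axis=0))
E
```

```text
False 11.6833 [-2.07966002e-05  2.48274388e-05 -9.01200612e-03] [-0.44231366  0.11312322 -0.88895856] [-0.01904837  0.35784517 -0.04254902] 0.016749511267138473
12.9833 [[-0.01016249 -0.05875189  0.0127368 ]
 [-0.00134799  0.00239129  0.02165436]
 [ 0.00662338  0.05765175  0.02434487]
 [ 0.00744556  0.06025244  0.02486087]]
```

View pics/ins.png

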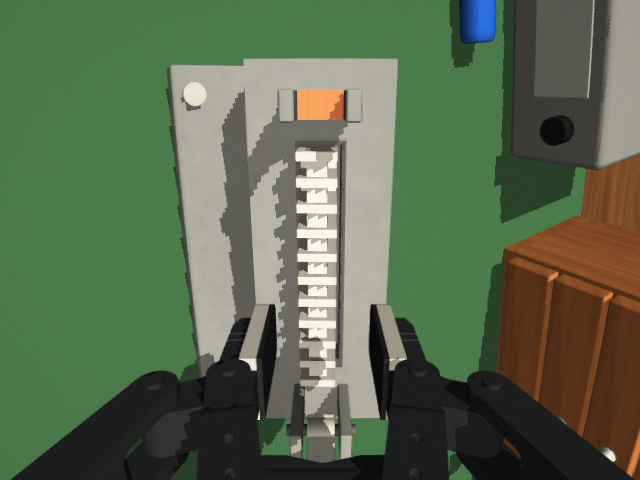

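The comb has dropped into the slot, with teeth from (317,155) to (317,385). Its top reads about 22–24 mm above the deck. I'll check that against the deck, press it gently with closed fingers, and measure the bar angle.

```bash
python3 - <<'E'
from fit import *
def lean(deg):
    Rl=Rot.from_rotvec(XC*np.radians(deg)); z=Rl.apply(-ZC); return z,Rot.from_matrix(toolR(z,Rl.apply(YC))).as_quat()
p,d,c=load('ins'); q=(cloud(d,c)-CTR)@RC
dk=q[(abs(abs(q[...,0])-.024)<.006)&(abs(q[...,1])<.06)&(abs(q[...,2])<.006)]; print('deck',np.median(dk[:,2]))
for a,b in((-.06,-.02),(-.02,.02),(.02,.06)):
    k=q[(abs(q[...,0])<.012)&(q[...,1]>a)&(q[...,1]<b)&(q[...,2]>.019)&(q[...,2]<.04)]; print(a,len(k),np.percentile(k[:,2],[50,90]),np.percentile(k[:,0],[2,98]))
for n in('top0','side0','st'):
    p,d,c=load(n); q=(cloud(d,c)-CTR)@RC; k=q[(abs(q[...,0])<.015)&(q[...,1]<-.1)&(q[...,1]>-.3)&(q[...,2]>.05)]
    if len(k)>5:
        th=np.arctan2(k[:,2]-.029,k[:,1]+.082); rr=np.hypot(k[:,2]-.029,k[:,1]+.082); print(n,len(k),np.percentile(th,[5,50,95]),np.percentile(rr,[5,99]),np.median(k[:,0]))
command_gripper(0.0)
z,q=lean(15)
tip=lambda y,zz:W(0,y,zz)-z*.025
r.reach(tip(0,.07),q); r.move_straight(tip(0,.032),q,speed=.1)
r.hold(.2); hit=r.move_straight(tip(0,.012),q,speed=.03,max_force=12)
s=r.read_state(); print(hit,L(np.array(s['eef_pos'])+z*.025),s['contact_force']@RC,s['time_s'])
r.move_straight(tip(0,.09),q,speed=.15)
# feasibility of bar swing for leans
for dg in(0,10,15,20,30):
    z,qq=lean(dg); print(dg,[(y,zz,r.solve_ik(W(0,y,zz)-z*.025,qq) is not None) for y,zz in((-.235,.25),(-.235,.14),(-.215,.14),(-.15,.15),(-.098,.155),(-.03,.13),(.01,.09),(.03,.034))])
E
```

```text
deck 0.0014701435477445584
-0.06 2113 [0.02270772 0.02408741] [-0.00995624  0.00726586]
-0.02 2096 [0.02208372 0.02408861] [-0.00977793  0.00700444]
0.02 2543 [0.02297587 0.02420839] [-0.00989353  0.0069838 ]
top0 435 [1.99336361 2.05714777 2.11356281] [0.05106549 0.17961732] 0.0016553706695774037
side0 122 [2.06158502 2.10494413 2.19043828] [0.04473484 0.18016263] 0.004274052428074151
st 1329 [1.97703285 2.01412755 2.12568542] [0.04561373 0.09124262] 0.0020488732253831424
True [ 0.00109461 -0.00023721  0.024263  ] [ 0.70713451  0.05238275 11.83172577] 14.9833
0 [(-0.235, 0.25, True), (-0.235, 0.14, True), (-0.215, 0.14, True), (-0.15, 0.15, True), (-0.098, 0.155, True), (-0.03, 0.13, True), (0.01, 0.09, True), (0.03, 0.034, False)]
10 [(-0.235, 0.25, True), (-0.235, 0.14, True), (-0.215, 0.14, True), (-0.15, 0.15, True), (-0.098, 0.155, True), (-0.03, 0.13, True), (0.01, 0.09, True), (0.03, 0.034, True)]
15 [(-0.235, 0.25, True), (-0.235, 0.14, True), (-0.215, 0.14, True), (-0.15, 0.15, True), (-0.098, 0.155, True), (-0.03, 0.13, True), (0.01, 0.09, True), (0.03, 0.034, True)]
20 [(-0.235, 0.25, True), (-0.235, 0.14, True), (-0.215, 0.14, True), (-0.15, 0.15, True), (-0.098, 0.155, True), (-0.03, 0.13, True), (0.01, 0.09, True), (0.03, 0.034, True)]
30 [(-0.235, 0.25, True), (-0.235, 0.14, True), (-0.215, 0.14, True), (-0.15, 0.15, True), (-0.098, 0.155, True), (-0.03, 0.13, True), (0.01, 0.09, True), (0.03, 0.034, True)]
```

The comb is home: the edge of the pressing tip stopped at about 21.5–22 mm above the deck. The bar is at about 2.06 rad. Next I swing it over.

```bash
python3 - <<'E'
from h import *
dg=np.radians(20); Rl=Rot.from_rotvec(XC*dg); z=Rl.apply(-ZC); q=Rot.from_matrix(toolR(z,Rl.apply(YC))).as_quat()
xt=np.array([np.cos(dg),np.sin(dg)]); H=np.array([-.082,.029])
def F(th,off=.005):
    front=th>dg; rho=.135 if front else .113
    C=H+rho*np.array([np.cos(th),np.sin(th)])+off*np.array([-np.sin(th),np.cos(th)])
    return C-xt*.011 if front else C+xt*.011
tip=lambda f:W(0.001,f[0],f[1])-z*.025
st=lambda:r.read_state()
r.move_straight(tip((0,.27)),q,speed=.25); r.move_straight(tip((-.26,.27)),q,speed=.25)
f0=F(2.5); r.move_straight(tip(f0),q,speed=.2,max_force=10)
print(st()['time_s'],st()['contact_force']@RC)
for th in np.append(np.arange(2.4,.25,-.2),[.2,.1,.03]):
    hit=r.move_straight(tip(F(th)),q,speed=.12,max_force=20)
    s=st(); print(round(th,2),hit,(s['contact_force']@RC).round(1),s['time_s'])
    if hit: break
else:
    hit=r.move_straight(tip(F(0,-.003)),q,speed=.03,max_force=10); s=st()
    print('end',hit,(L(s['eef_pos']+z*.025)-[0,*F(0)]).round(4),(s['contact_force']@RC).round(1),s['time_s'])
    r.move_straight(tip(F(0)+np.array([0,.12])),q,speed=.2)
    p,d,c=grab('wrist'); np.savez('end.npz',p=p,d=d,**c); cv2.imwrite('pics/end.png',p[...,::-1])
    k=(cloud(d,c)-CTR)@RC; b=k[(abs(k[...,0])<.006)&(k[...,1]>-.07)&(k[...,1]<.09)&(k[...,2]>.02)&(k[...,2]<.1)]
    print('bar',np.polyfit(b[:,1],b[:,2],1),np.percentile(b[:,2],[5,50,95]))
E
```

```text
18.6667 [ 0.15786207 -0.70846292  0.25751799]
2.4 False [ 0.5  0.6 -0.5] 18.9333
2.2 False [-0.1 -0.7 -0.1] 19.3083
2.0 False [ 0.4 -0.5 -0.4] 19.6833
1.8 False [ 0.1 -0.4 -0.3] 20.0583
1.6 False [ 0.5 -0.1 -0.5] 20.4333
1.4 False [ 0.6 -0.9  0.2] 20.8083
1.2 False [ 0.   0.2 -0.9] 21.1833
1.0 False [-0.2 -0.7  0.1] 21.5583
0.8 False [ 0.3 -1.  -0.6] 21.9333
0.6 False [-0.1  0.6 -0.7] 22.3083
0.4 False [-0.5  0.4 -0. ] 22.6833
0.2 False [-0.1 -0.5  0. ] 23.0333
0.1 False [-0.4  0.5  0.6] 23.2833
0.03 False [0.6 0.  0.3] 23.5333
end True [ 0.0014 -0.0001 -0.0011] [-1.8 -2.6 15. ] 23.825
bar [0.00045321 0.03544629] [0.03430273 0.03546811 0.03657577]
```

View pics/end.png

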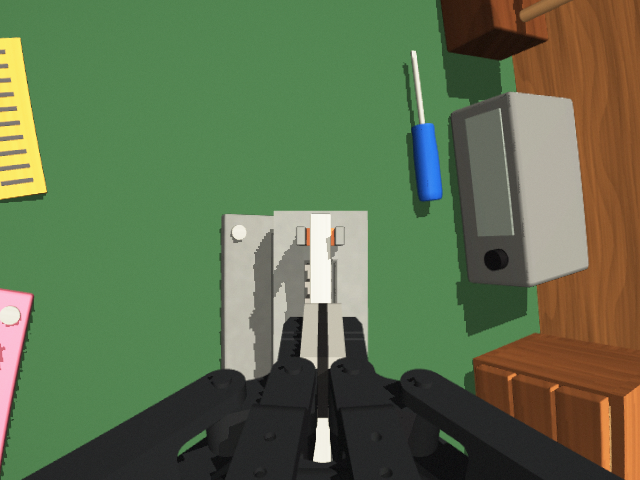

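The bar lies level between the prongs at (320,235). Its top reads 34 mm above the deck after the 1.4 mm camera bias, which means it is closed, and the gripper is clear.

```bash
python3 -c "
from h import *
r.hold(.3); print(r.finish_job(), r.read_state()['time_s'])"
```

```text
the job is handed in; nothing more can be done
the job is handed in; nothing more can be done
```

The comb is fully home in the grey stand's slot, the hold-down bar is closed in its fork, the gripper is clear of everything, and the job is handed in after about 24 s of the 64 s allowed.

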